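# Tip a tube block into its heater cradle and seat it on the sensor

### The job

Lay the standing aluminium tube block down in the heater cradle with its wells facing up: without lifting it, slide it upright until its foot rests against the cradle's low front sill, then push high on it so that it tips over the sill onto the rubber pad. Then slide it along the pad until its far end meets the spring-loaded sensor tip, press on for a second with about 10 N more than the sliding took (the sensor must never feel more than 20 N), and leave it there, touching the tip. Never push the block with more than 30 N, and leave the cups, the tape and the pen alone.

Things in the scene. Friction and masses are not known exactly. Their poses are not given: they have to be found in the camera images.
- block: aluminium tube block, 0.48 to 0.75 kg, on end: 46 mm deep (its x), 78 wide (y), 80 tall (z). Origin: centre of the underside it starts on. Nine wells are in its -x face, which starts facing the robot, away from the cradle, and ends on top. It slides at about 2 to 5 N; pushed above 35 mm when clear of the sill it may topple. Fingers cling to it: a straight level push may jam, so tip in an arc about the sill's top.
- cradle: grey heater cradle, fixed. Origin: on the bench, middle of the foot of its front sill. x points along the lane, away from the block's start, y across, z up. The sill (low stop) is the front face at x = 0, 122 mm wide, 10 mm high. Tipped over it, the block lies with its near end 10 to 25 mm in front of the sill (x = -10 to -25 mm), far end at x = 55 to 70 mm, upper side 56 mm above the bench.
- pad_mid (a point): centre of the cradle's black rubber pad, on its surface, level with the sill's top (x = 59 mm of the cradle, 10 mm above the bench). Side rails from x = 16 to 120 mm of the cradle rise to 26 mm above the bench and leave a lane 94 mm wide. Friction on the pad, more if the fingers also bear down, takes some of the push.
- sensor_post: white post 104 mm wide, 66 tall on the cradle's far end. Origin: at pad height, middle of its front face (x = 118 mm of the cradle), same axes. 25 mm above the pad a steel tip 12 mm across in a brass sleeve points back along the lane, reaching 14 to 30 mm out: its setting is not measured, so feel for it. The tip gives on a damped spring, 2.5 N per mm, 10 mm travel; the sleeve stays put.
- lidded_cup: bystander: specimen cup with an orange lid, 60 mm across and 64 mm tall; origin at the centre of its underside
- yellow_cup: bystander: specimen cup with a yellow lid, 60 mm across and 64 mm tall; origin at the centre of its underside
- tape: bystander: roll of tape lying flat, 104 mm across and 25 mm tall; origin at the centre of its underside
- pen: bystander: red and white marker pen lying down, 135 mm long (its y), 17 mm thick; origin at the centre of its underside
There are look-alikes about, which are no part of the job. Leave any blue or purple look-alike of the block alone.

How it is judged:
On the way, in this order (a step that is already met when the one before it is completed fails the run):
1. the block, still standing (leaning under 14 degrees), has its foot pressed against the sill (angle between block's own z axis and vertical below 0.25 rad and contact force between block and cradle above 1 N), for 0.1 s.
2. the block lies at rest on the pad in the lane, wells up (angle between block's own x axis and vertical above 3.02 rad and angle between the z axis of block and the x axis of cradle, either way round below 0.12 rad and z of block in the frame of cradle between 0.028 and 0.038 m and y of block in the frame of cradle between -0.012 and 0.012 m and linear speed of block below 0.02 m/s), for 0.2 s.
3. the lying block is pressed on the sensor tip with 3 to 20 N (all of step 2 and contact force between block and sensor_post between 3 and 20 N), for 0.3 s.
At the end, for the whole second after the job is handed in: the block lies at rest on the pad, wells up (within 7 degrees), along the lane within 7 degrees and 12 mm of its middle, its far end still touching the sensor tip (more than 0.3 N) (all of step 2 and contact force between block and sensor_post above 0.3 N).
It fails at once if the block is lifted while upright (underside more than 15 mm above the bench) (angle between block's own z axis and vertical below 0.3 rad and height (world z) of block above 0.015 m).
It fails at once if the block topples away from the sill (its foot more than 50 mm in front of it) (angle between block's own z axis and vertical above 0.5 rad and x of block in the frame of cradle below -0.05 m).
It fails at once if the block is pressed on the sensor with more than 20 N (contact force between block and sensor_post above 20 N).
It fails at once if the robot pushes the block with more than 30 N (contact force between any of the arm, the fingers and block above 30 N).
It fails at once if a cup, the tape or the pen is moved more than 20 mm (distance of any of lidded_cup, yellow_cup, tape, pen from where it was at the start of the episode above 0.02 m).
It also fails if it takes over 72 s, if anything falls off the work surface, if the arm or the gripper's body presses on something with over 40 N, if the wrist force passes 120 N, or if a joint passes its speed limit or range.

### The arm

A 7-joint arm with a two-finger parallel gripper is mounted at the origin on a cart in front of the work surface, level with it; the furniture and walls round the work are solid. World frame = base frame: x ahead of the robot, y to its left, z up, the work surface at z = 0. Lengths are in m, angles in rad, forces in N, time in s.
With the tool pointing down it reaches from about 0.4 to 0.925 m from the base axis. Payload 5.6 kg.
Tool frame: the origin (TCP) lies on the mounting face of the last link; the fingertips stand 173 mm ahead of it and the grasp point (between the pads) lies 155 mm ahead of it (bot.finger_overhang is the distance from the TCP to the fingertips, in m); z points along the fingers, y is the direction in which the jaws open and shut (so a half turn about z gives the same grasp; the last joint's range is limited). The gripper opens to 85 mm and grips with 20 to 120 N. Pads are 22 mm wide; open, the fingers measure 114 mm over their backs; the gripper's body (76 mm by 85 mm) begins 54 mm behind the grasp point. The pads swing forward as they close: fully open they stand 13 mm farther back than shut.
Start: joints at [-1.351, 0.468, -0.012, 1.603, 0.006, 1.071, -0.056], TCP at [0.169, 0.628, 0.405] pointing down, gripper open.
Joint ranges: [-2.53, 2.53], [-0.31, 2.02], [-1.57, 1.55], [0.28, 2.44], [-1.29, 4.43], [0.15, 1.84], [-2.92, 2.92]. Speed limits (rad/s): [2.57, 2.57, 3.14, 3.14, 3.14, 3.14, 3.14].

### API

Orientations are given as a unit quaternion [x, y, z, w].
In Python, from cell import bot, cams, ticket gives the robot as it stands. The module is installed in compiled form; this text tells all that it offers. Calls block until the motion is done:
- bot.move_ptp(position, orientation): joint-space move of the TCP to a pose.
- bot.move_straight(position, attitude=None, vel=0.15, max_force=None): straight line of the TCP; attitude=None keeps the orientation; vel is the mean speed in m/s. With max_force (N) it stops when the force on the tool has changed by that much, and returns True; else False.
- bot.move_j(angles): joint-space move.
- bot.gripper_to(opening, newtons=None): finger opening in m; newtons is the grip in N (None keeps the last); returns when the fingers have stopped.
- bot.wait(seconds).
- bot.solve_ik(position, orientation): joint angles nearest the present ones, or None.
- bot.state(): the state.
- cams.get_image(name): name is "side" or "top" or "wrist"; returns the picture (480x640x3 uint8, red, green, blue); there is no depth.
- cams.calibration(name): a dict with "intrinsics" (3x3 intrinsics, pixels), "extrinsics" (4x4, takes a point from world to camera coordinates). Camera axes: x right, y down, z forward; pixel columns grow to the right and rows downward; lengths in m; the calibration is good to about 2 mm. A picture is of the moment at which its call begins: read the wrist's pose just before it. calibration takes no time and is no camera call; for the wrist camera it gives the pose at the moment of the call.
A pose or a line that the arm cannot do raises bot.PlanningError and nothing moves.
- ticket.finish_job(): hands the job in, once; it reports no verdict.
The state is a dict: "t": time; "joint_positions": joint angles; "qvel": joint speeds; "tau": joint torques, N m; "eef_pos": TCP position; "tool_rot": TCP orientation; "contact_force": force on the tool from outside, world axes, zero at the start; "torque": the same for the moment, N m; "opening": finger opening in m.
Only numpy, scipy, OpenCV 4.12 (cv2) and the standard library are available. Lean on these libraries where they do the work, as an engineer would, in place of code of your own. Each camera call takes 0.05 s, during which the arm holds its last target. There are 200 camera calls.

## Working session

There is one attempt and no reset: what is moved stays moved. The work goes in short steps, each a Python script; the robot and the scene stay as the last script left them, time stands still between calls to the robot, and variables do not carry over. Pictures are saved under pics/ and viewed, about 8 in all and at most 12, crops included, and the job is handed in when it is done.

```bash
mkdir -p pics; python3 - <<'E'
from cell import bot,cams
import cv2,numpy as np
for n in("side","top"):
    im=cams.get_image(n); cv2.imwrite(f"pics/{n}0.png",im[:,:,::-1])
    c=cams.calibration(n); print(n,np.round(c["intrinsics"],1).tolist(),np.round(c["extrinsics"],3).tolist())
s=bot.state();print({k:np.round(v,3).tolist() for k,v in s.items()})
E
```

```text
side [[468.2, 0.0, 319.9], [0.0, 468.2, 246.3], [0.0, 0.0, 1.0]] [[1.0, 0.012, 0.015, -0.574], [0.019, -0.45, -0.893, 0.055], [-0.004, 0.893, -0.45, 1.17], [0.0, 0.0, 0.0, 1.0]]
top [[619.4, 0.0, 325.7], [0.0, 619.4, 248.4], [0.0, 0.0, 1.0]] [[0.009, -1.0, 0.01, 0.048], [-0.982, -0.011, -0.189, 0.561], [0.19, -0.008, -0.982, 1.458], [0.0, 0.0, 0.0, 1.0]]
{'t': 0.1, 'joint_positions': [-1.351, 0.468, -0.012, 1.604, 0.006, 1.071, -0.056], 'qvel': [-0.0, -0.002, 0.0, -0.003, -0.0, -0.0, -0.003], 'tau': [0.0, -53.352, 0.021, -25.197, 0.011, 0.004, -0.0], 'eef_pos': [0.169, 0.627, 0.404], 'tool_rot': [0.131, 0.991, -0.001, -0.0], 'contact_force': [-0.227, 0.566, 0.555], 'torque': [0.004, -0.018, -0.016], 'opening': 0.085}
```

View pics/side0.png

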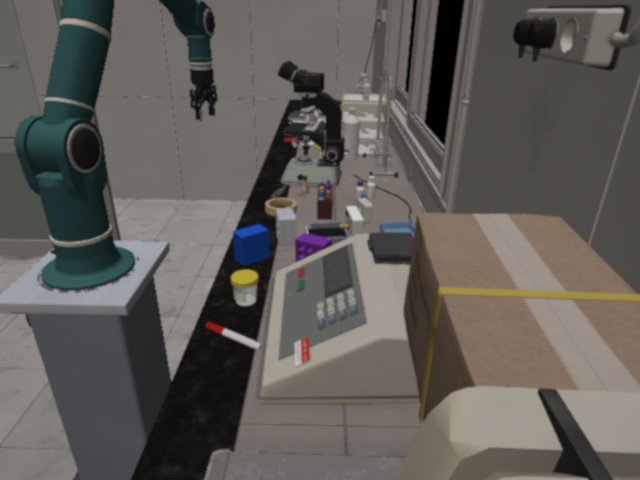

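View pics/top0.png

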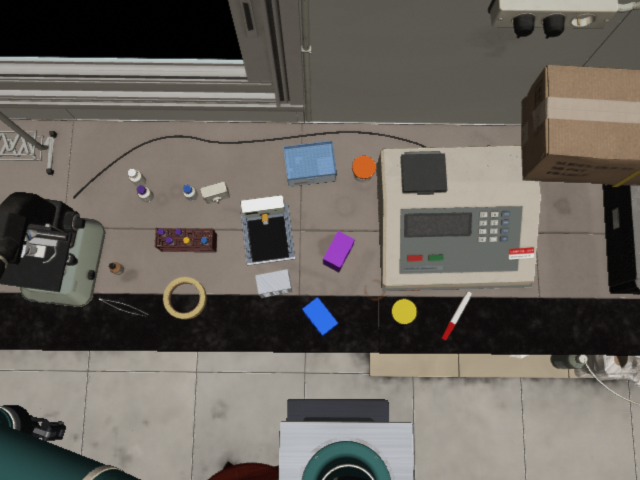

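The silver-grey block at top (273,283) and side (287,228) is the candidate. The look-alikes are blue (320,316) and purple (339,252) in the top view. The cradle is at (268,232), with its white post at (262,203). I'll take a close wrist view next.

```bash
cat > h.py <<'E'
from cell import bot,cams,ticket
import cv2,numpy as np
from scipy.spatial.transform import Rotation as R
def ray(cal,px,z):
    K,T=np.array(cal["intrinsics"]),np.array(cal["extrinsics"])
    d=T[:3,:3].T@np.linalg.inv(K)@[px[0],px[1],1]; o=-T[:3,:3].T@T[:3,3]
    return o+d*(z-o[2])/d[2]
def proj(cal,p):
    K,T=np.array(cal["intrinsics"]),np.array(cal["extrinsics"])
    c=K@(T[:3,:3]@p+T[:3,3]); return c[:2]/c[2]
def down(yaw): # tool z down, tool y (jaws) along world y turned by yaw
    return (R.from_euler('z',yaw)*R.from_matrix(np.diag([-1.,1,-1]))).as_quat()
E
python3 - <<'E'
from h import *
c=cams.calibration("top")
for n,p,z in [("block",(273,283),.08),("post",(262,203),.07),("pad",(268,236),.01),("yel",(404,311),.064),("tape",(185,298),.025),("orange",(364,167),.064),("blue",(320,316),.05)]: print(n,ray(c,p,z).round(3))
bot.move_ptp([0.50,0.19,0.42],down(0))
s=bot.state(); cal=cams.calibration("wrist"); im=cams.get_image("wrist")
cv2.imwrite("pics/w1.png",im[:,:,::-1]); np.savez("w1.npz",K=cal["intrinsics"],T=cal["extrinsics"])
print(s["t"],s["eef_pos"],s["tool_rot"],s["contact_force"],s["joint_positions"]); print(np.round(cal["extrinsics"],3))
E
```

```text
block [0.47  0.178 0.08 ]
post [0.668 0.21  0.07 ]
pad [0.599 0.199 0.01 ]
yel [ 0.409 -0.134  0.064]
tape [0.439 0.396 0.025]
orange [ 0.766 -0.04   0.064]
blue [0.396 0.065 0.05 ]
2.0833 [0.49972468 0.19112375 0.4199407 ] [-9.13508162e-04  9.99999567e-01  1.66148142e-04 -6.13782825e-05] [0.14016264 0.46773142 0.03020326] [-0.64130457  0.25497369  0.25303455  1.88324095 -0.07493597  1.01241428
  1.21625646]
[[-0.001  1.     0.001 -0.19 ]
 [ 0.947  0.001  0.321 -0.52 ]
 [ 0.321  0.001 -0.947  0.234]
 [ 0.     0.     0.     1.   ]]
```

View pics/w1.png

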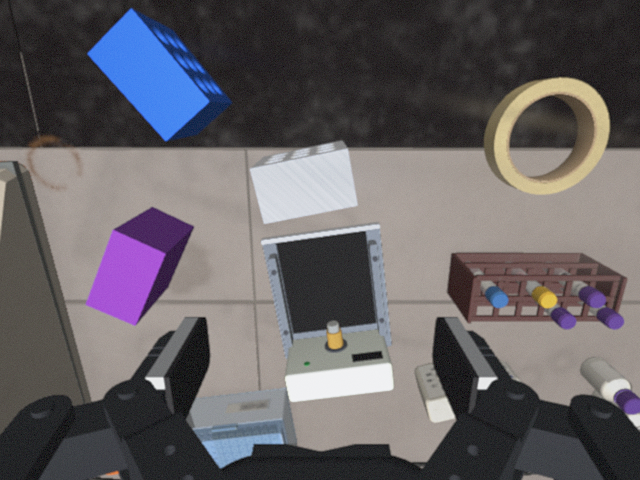

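The wrist view shows the silver block, with wells facing the robot, at about (305,182). The cradle sill edge runs from (263,241) to (381,227), the post is at (340,365) and the tip at (333,335). Blue is at (160,75) and purple at (140,265). I'll check my choice in one close crop.

```bash
python3 - <<'E'
import cv2
im=cv2.imread("pics/w1.png")[130:330,235:415]
cv2.imwrite("pics/w1c.png",cv2.resize(im,None,fx=3,fy=3,interpolation=cv2.INTER_CUBIC))
E
```

```text
(no output)
```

View pics/w1c.png

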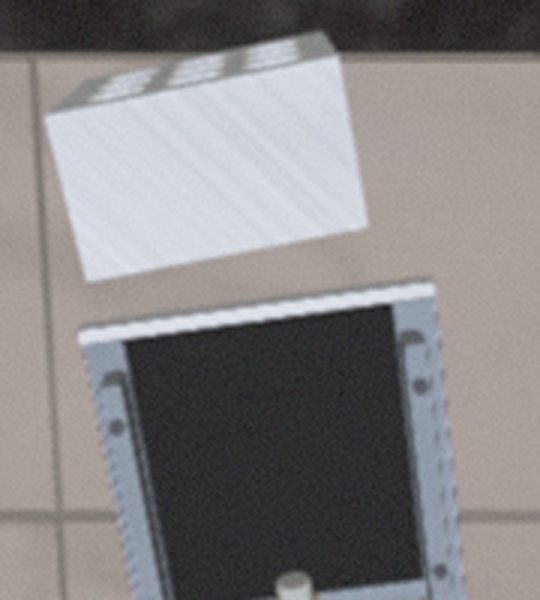

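The crop shows the grey metal block with wells on its robot-facing side. Its top corners in crop pixels are (46,116), (338,55), (368,227) and (87,281). The sill's front edge runs from (80,331) to (434,284).

```bash
python3 - <<'E'
from h import *
d=np.load("w1.npz");cal=dict(intrinsics=d["K"],extrinsics=d["T"])
f=lambda p,z: ray(cal,(p[0]/3+235-.33,p[1]/3+130-.33),z)[:2]
b=[f(p,.08) for p in [(46,116),(338,55),(368,227),(87,281)]]
s=[f(p,.01) for p in [(80,331),(434,284)]]
b=np.array(b);s=np.array(s);print(b.round(4),s.round(4))
L=lambda v:(np.linalg.norm(v).round(4),np.arctan2(-v[0],v[1]).round(3))
print("block y edges",L(b[1]-b[0]),L(b[2]-b[3]),"x edges",[(np.linalg.norm(v).round(4),np.arctan2(v[1],v[0]).round(3)) for v in(b[2]-b[1],b[3]-b[0])])
print("sill",L(s[1]-s[0]),"origin",s.mean(0)); y=L(s[1]-s[0])[1]
Rz=np.array([[np.cos(y),-np.sin(y)],[np.sin(y),np.cos(y)]])
print("block ctr in cradle",(b.mean(0)-s.mean(0))@Rz, (b-s.mean(0))@Rz)
c=cams.calibration("top")
E
```

```text
[[0.4623 0.1353]
 [0.4467 0.2111]
 [0.4919 0.2202]
 [0.5071 0.1439]] [[0.5452 0.1302]
 [0.5284 0.2497]]
block y edges (np.float64(0.0774), np.float64(0.204)) (np.float64(0.0777), np.float64(0.197)) x edges [(np.float64(0.0461), np.float64(0.199)), (np.float64(0.0456), np.float64(0.191))]
sill (np.float64(0.1206), np.float64(0.14)) origin [0.53678577 0.18993889]
block ctr in cradle [-0.0609335  -0.00386244] [[-0.08136315 -0.04374156]
 [-0.08629658  0.03349279]
 [-0.04024769  0.03620704]
 [-0.03582657 -0.04140802]]
```

```bash
cat >> h.py <<'E'
O=np.array([.5368,.1899,0.]);YAW=.14
C=R.from_euler('z',YAW)
def att(t): return (C*R.from_matrix(np.diag([-1.,1,-1]))*R.from_euler('y',np.radians(t)))
def tcp(p,t=20,L=.173):   # fingertip point p in cradle frame, tool leaning back t deg
    r=att(t); return O+C.apply(p)-r.apply([0,0,L]), r.as_quat()
E
python3 - <<'E'
from h import *
print(bot.finger_overhang, att(20).apply([0,0,1]))
d=np.load("w1.npz");cal=dict(intrinsics=d["K"],extrinsics=d["T"])
print("blue corner",ray(cal,(231,100),.0),ray(cal,(231,100),.05))
for t in(10,20,30):
  for p in [(-.105,-.004,.12),(-.105,-.004,.016),(-.046,0,.016),(-.046,0,.065),(.02,0,.09),(.03,0,.03)]:
    q=bot.solve_ik(*tcp(np.array(p),t)); print(t,p,None if q is None else np.round(q,2))
E
```

```text
0.1734 [-0.33867382 -0.04772656 -0.93969262]
blue corner [0.41068666 0.10683523 0.        ] [0.41149897 0.11758128 0.05      ]
10 (-0.105, -0.004, 0.12) [-0.58  0.41  0.2   2.03 -0.16  0.89  1.43]
10 (-0.105, -0.004, 0.016) [-0.55  0.59  0.17  2.06 -0.22  0.68  1.49]
10 (-0.046, 0, 0.016) [-0.54  0.66  0.19  1.92 -0.23  0.76  1.51]
10 (-0.046, 0, 0.065) [-0.56  0.58  0.21  1.91 -0.2   0.85  1.49]
10 (0.02, 0, 0.09) [-0.54  0.63  0.24  1.74 -0.21  0.97  1.51]
10 (0.03, 0, 0.03) [-0.53  0.73  0.23  1.72 -0.24  0.89  1.54]
20 (-0.105, -0.004, 0.12) [-0.56  0.51  0.22  1.91 -0.2   1.09  1.48]
20 (-0.105, -0.004, 0.016) [-0.54  0.68  0.19  1.93 -0.25  0.9   1.54]
20 (-0.046, 0, 0.016) [-0.54  0.74  0.22  1.79 -0.26  0.99  1.55]
20 (-0.046, 0, 0.065) [-0.54  0.67  0.23  1.78 -0.24  1.07  1.53]
20 (0.02, 0, 0.09) [-0.53  0.72  0.26  1.6  -0.24  1.2   1.54]
20 (0.03, 0, 0.03) [-0.52  0.82  0.26  1.58 -0.28  1.12  1.57]
30 (-0.105, -0.004, 0.12) [-0.54  0.61  0.23  1.8  -0.23  1.28  1.52]
30 (-0.105, -0.004, 0.016) [-0.53  0.77  0.22  1.81 -0.28  1.11  1.57]
30 (-0.046, 0, 0.016) [-0.53  0.84  0.25  1.66 -0.29  1.2   1.58]
30 (-0.046, 0, 0.065) [-0.53  0.77  0.25  1.66 -0.27  1.27  1.56]
30 (0.02, 0, 0.09) [-0.52  0.83  0.29  1.46 -0.28  1.41  1.57]
30 (0.03, 0, 0.03) [-0.51  0.92  0.29  1.44 -0.3   1.35  1.59]
```

```bash
sed -i "s/np.radians(t)/-np.radians(t)/" h.py; python3 - <<'E'
from h import *
ok=True
for t in(10,15,20):
  for p in [(-.105,-.004,.12),(-.105,-.004,.016),(-.046,0,.016),(-.046,0,.065),(.02,0,.09),(.03,0,.03)]:
    q=bot.solve_ik(*tcp(np.array(p),t)); print(t,p,None if q is None else np.round(q,2))
t=15
bot.gripper_to(.04)
bot.move_ptp(*tcp(np.array([-.108,-.004,.13]),t))
bot.move_straight(tcp(np.array([-.108,-.004,.017]),t)[0],vel=.08)
s=bot.state();cal=cams.calibration("wrist");im=cams.get_image("wrist");side=cams.get_image("side")
np.savez("w2.npz",K=cal["intrinsics"],T=cal["extrinsics"])
cv2.imwrite("pics/w2.png",im[:,:,::-1])
cr=cv2.resize(side[190:290,220:360],(420,300))
o=np.zeros((480,800,3),np.uint8);o[:360,:380]=cv2.resize(im,(480,360))[:,50:430];o[:300,380:]=cr
cv2.imwrite("pics/c2.png",o[:,:,::-1])
print(s["t"],s["eef_pos"],s["contact_force"],s["opening"])
E
```

```text
10 (-0.105, -0.004, 0.12) [-0.68  0.26  0.22  2.26  0.    0.46  1.23]
10 (-0.105, -0.004, 0.016) [-0.63  0.49  0.17  2.3  -0.09  0.19  1.31]
10 (-0.046, 0, 0.016) [-0.59  0.55  0.16  2.17 -0.12  0.27  1.36]
10 (-0.046, 0, 0.065) [-0.62  0.45  0.19  2.16 -0.08  0.38  1.34]
10 (0.02, 0, 0.09) [-0.58  0.48  0.21  2.   -0.11  0.5   1.39]
10 (0.03, 0, 0.03) [-0.55  0.6   0.18  1.99 -0.14  0.39  1.43]
15 (-0.105, -0.004, 0.12) [-0.73  0.23  0.25  2.32  0.1   0.35  1.12]
15 (-0.105, -0.004, 0.016) [-0.3   0.5  -0.24  2.33  1.23  0.22  0.01]
15 (-0.046, 0, 0.016) [-0.82  0.56  0.42  2.24 -0.8   0.18  2.  ]
15 (-0.046, 0, 0.065) [-0.66  0.43  0.22  2.22 -0.03  0.25  1.27]
15 (0.02, 0, 0.09) [-0.61  0.46  0.22  2.06 -0.06  0.38  1.34]
15 (0.03, 0, 0.03) [-0.57  0.58  0.18  2.06 -0.1   0.26  1.37]
20 (-0.105, -0.004, 0.12) [-0.81  0.21  0.3   2.38  0.29  0.24  0.92]
20 (-0.105, -0.004, 0.016) [ 0.23  0.7  -0.89  2.36  1.72  0.63 -0.35]
20 (-0.046, 0, 0.016) [-0.29  0.54 -0.23  2.26  1.53  0.23 -0.25]
20 (-0.046, 0, 0.065) [-0.48  0.42 -0.01  2.27  0.76  0.18  0.49]
20 (0.02, 0, 0.09) [-0.65  0.44  0.24  2.13 -0.01  0.25  1.27]
20 (0.03, 0, 0.03) [-0.43  0.57 -0.01  2.11  0.67  0.17  0.63]Traceback (most recent call last):
  File "<stdin>", line 9, in <module>
cell.PlanningError: the arm cannot follow that straight line within its joint ranges
```

```bash
python3 - <<'E'
from h import *
t=8
bot.move_ptp(*tcp(np.array([-.108,-.004,.13]),t))
bot.move_straight(tcp(np.array([-.108,-.004,.017]),t)[0],vel=.08)
s=bot.state();cal=cams.calibration("wrist");im=cams.get_image("wrist");side=cams.get_image("side")
np.savez("w2.npz",K=cal["intrinsics"],T=cal["extrinsics"])
cv2.imwrite("pics/w2.png",im[:,:,::-1])
cr=cv2.resize(side[190:290,220:360],(420,300))
o=np.zeros((480,800,3),np.uint8);o[:360,:380]=cv2.resize(im,(480,360))[:,50:430];o[:300,380:]=cr
cv2.imwrite("pics/c2.png",o[:,:,::-1])
print(s["t"],s["eef_pos"],s["contact_force"],s["opening"],s["joint_positions"])
E
```

```text
5.1333 [0.40676597 0.16761074 0.1887193 ] [ 0.08634953 -0.51379971 -0.12838819] 0.03989510461786902 [-0.59260014  0.48925566  0.12928247  2.27995904 -0.05770285  0.24357448
  1.28346836]
```

View pics/c2.png

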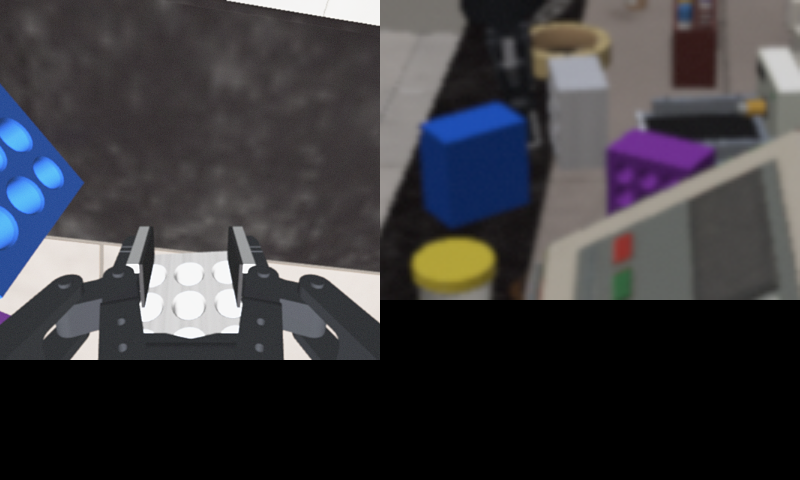

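The fingers stand in front of the nine-well face with the wells behind the pads, so the tips could poke into a well. I'll narrow the opening to 16 mm so the fingers bear on the webs between wells, then slide.

```bash
python3 - <<'E'
from h import *
t=8
bot.gripper_to(.016)
Ci=C.inv()
def rep(l):
    s=bot.state(); f=Ci.apply(s["contact_force"]); tip=Ci.apply(s["eef_pos"]+R.from_quat(s["tool_rot"]).apply([0,0,.173])-O)
    print(l,round(s["t"],2),"F",f.round(2),"tip",tip.round(4)); return f,tip
rep("start")
hit=bot.move_straight(tcp(np.array([-.09,-.003,.017]),t)[0],vel=.02,max_force=8); rep(hit)
x=-.09
while not hit and x<-.03:
    x+=.01; y=-.003+.003*min(1,(x+.09)/.03)
    hit=bot.move_straight(tcp(np.array([x,y,.017]),t)[0],vel=.02,max_force=8); rep(hit)
bot.wait(.3);rep("end")
side=cams.get_image("side");top=cams.get_image("top");im=cams.get_image("wrist")
o=np.zeros((480,800,3),np.uint8);o[:300,:400]=cv2.resize(im,(400,300));o[:300,400:]=cv2.resize(side[200:275,240:340],(400,300))
o[300:]=0
o[300:480,:300]=cv2.resize(top[195:297,230:330],(300,306))[120:300]
cv2.imwrite("pics/c3.png",o[:,:,::-1])
E
```

```text
start 5.59 F [-0.47 -0.32  0.07] tip [-0.108 -0.004  0.017]
False 6.64 F [-4.86  0.66  3.25] tip [-0.0916 -0.003   0.0166]
False 7.29 F [-1.44  0.17 -0.05] tip [-0.0798 -0.0021  0.0169]
False 7.94 F [-0.83 -0.69 -0.95] tip [-0.0694 -0.0009  0.0171]
True 8.28 F [-0.14  0.19  0.25] tip [-0.0676 -0.0009  0.0165]
end 8.57 F [-0.29  0.3   0.7 ] tip [-0.0693 -0.0012  0.0158]
```

View pics/c3.png

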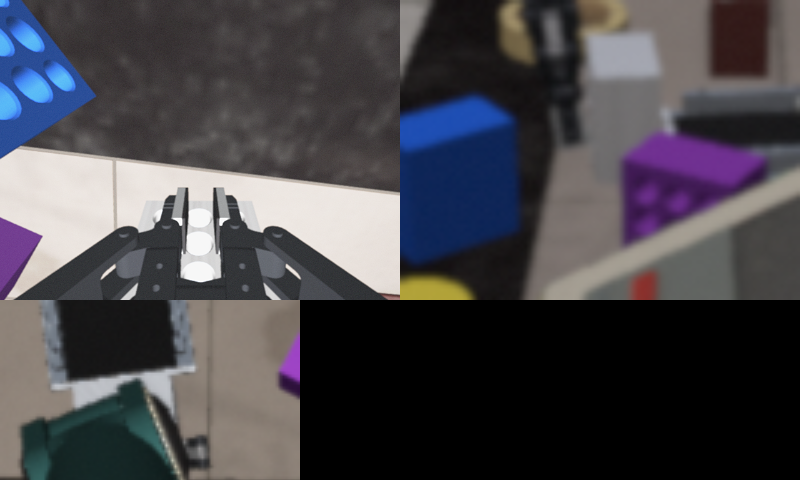

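The picture shows the block upright and yawed parallel to the sill, roughly 10 mm short of it. The stop was a stick-slip transient, so I'll carry on.

```bash
cat >> h.py <<'E'
Ci=C.inv()
def rep(l):
    s=bot.state(); f=Ci.apply(s["contact_force"]); tip=Ci.apply(s["eef_pos"]+R.from_quat(s["tool_rot"]).apply([0,0,.173])-O)
    print(l,round(s["t"],2),"F",f.round(2),"tip",tip.round(4)); return f,tip
E
python3 - <<'E'
from h import *
t=8; x=-.069
while x<-.050:
    x+=.003
    hit=bot.move_straight(tcp(np.array([x,-.001,.017]),t)[0],vel=.015,max_force=10); f,_=rep(hit)
    bot.wait(.15); f,_=rep(" w")
    if f[0]<-6.5: break
E
```

```text
False 9.03 F [ 0.4  -0.09  0.54] tip [-0.0671 -0.0013  0.0169]
 w 9.18 F [-0.74 -0.13 -0.05] tip [-0.0672 -0.0013  0.0169]
False 9.53 F [-5.24 -0.07  3.09] tip [-0.066  -0.0014  0.0164]
 w 9.68 F [-5.2   0.44  3.54] tip [-0.066  -0.0014  0.0164]
False 10.03 F [-3.14  0.52 -0.98] tip [-0.062  -0.0015  0.0165]
 w 10.18 F [-2.75 -0.54 -2.21] tip [-0.0615 -0.0014  0.0166]
False 10.53 F [-1.45 -0.09 -1.51] tip [-0.0578 -0.0013  0.0169]
 w 10.68 F [-1.02  0.24 -0.8 ] tip [-0.0578 -0.0013  0.017 ]
False 11.03 F [-5.61  0.15  3.24] tip [-0.0566 -0.0014  0.0167]
 w 11.18 F [-6.42 -0.22  3.43] tip [-0.0566 -0.0014  0.0167]
True 11.43 F [-1.54  0.12  0.94] tip [-0.057  -0.0017  0.0159]
 w 11.58 F [-0.78  0.02  0.55] tip [-0.0575 -0.0019  0.0155]
True 11.97 F [-0.3  -0.14 -0.06] tip [-0.0569 -0.0021  0.0151]
 w 12.12 F [ 1.29 -0.36 -0.04] tip [-0.0572 -0.0022  0.0148]
```

```bash
python3 - <<'E'
from h import *
t=8
for x in (-.055,-.0535,-.052):
    bot.move_straight(tcp(np.array([x,-.001,.016]),t)[0],vel=.01); rep(x); bot.wait(.2); f,_=rep(" w")
    if f[0]<-9: break
side=cams.get_image("side");top=cams.get_image("top")
o=np.zeros((480,800,3),np.uint8);o[:,:400]=cv2.resize(top[200:296,235:315],(400,480));o[:300,400:]=cv2.resize(side[200:275,240:340],(400,300))
cv2.imwrite("pics/c4.png",o[:,:,::-1])
E
```

```text
-0.055 12.51 F [ 0.02 -1.2  -0.5 ] tip [-0.0599 -0.002   0.0154]
 w 12.71 F [-0.36 -0.49  0.71] tip [-0.0598 -0.002   0.0154]
-0.0535 13.01 F [ 0.14 -0.35 -0.37] tip [-0.0581 -0.002   0.0154]
 w 13.21 F [-0.92 -0.43  0.27] tip [-0.0583 -0.002   0.0154]
-0.052 13.51 F [-0.21 -0.02 -0.88] tip [-0.0568 -0.002   0.0154]
 w 13.71 F [-0.22  0.16 -0.84] tip [-0.0568 -0.002   0.0154]
```

View pics/c4.png

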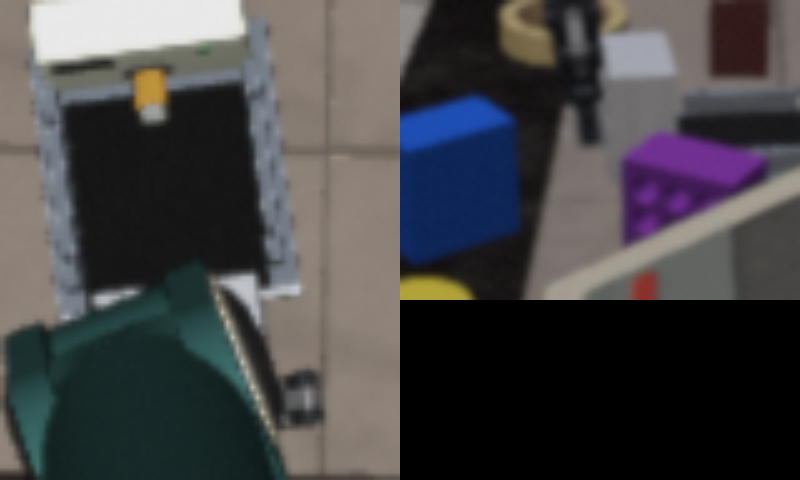

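The top view shows the block close to the sill and the fingers free. The arm lags its command by about 5 mm, so I'll keep going until a sustained force appears.

```bash
python3 - <<'E'
from h import *
t=8;x=-.052;n=0
while x<-.036 and n<2:
    x+=.0015
    bot.move_straight(tcp(np.array([x,-.001,.016]),t)[0],vel=.01); bot.wait(.1); f,p=rep(round(x,4))
    n+= f[0]<-6.5
    if f[0]<-11 or p[0]>-.05: break
E
```

```text
-0.0505 14.21 F [-4.68  0.49  3.27] tip [-0.0565 -0.002   0.0151]
-0.049 14.61 F [-7.79  0.31  6.57] tip [-0.0565 -0.0021  0.0148]
-0.0475 15.01 F [-11.83   0.84   8.52] tip [-0.0564 -0.0021  0.0146]
```

It's blocked firmly at the sill: 12 N, pad edge at -46 mm, which matches the block's depth. I'll back off and check lateral position and yaw from above.

```bash
python3 - <<'E'
from h import *
t=8
bot.move_straight(tcp(np.array([-.085,-.002,.02]),t)[0],vel=.08)
bot.move_straight(tcp(np.array([-.085,-.002,.20]),t)[0],vel=.2)
bot.move_ptp([0.50,0.19,0.42],down(0))
cal=cams.calibration("wrist");im=cams.get_image("wrist");np.savez("w5.npz",K=cal["intrinsics"],T=cal["extrinsics"])
cv2.imwrite("pics/w5.png",im[:,:,::-1])
cv2.imwrite("pics/w5c.png",cv2.resize(im[130:330,235:415,::-1],None,fx=3,fy=3,interpolation=cv2.INTER_CUBIC)); rep(0)
E
```

```text
0 17.12 F [-0.66 -0.33  0.3 ] tip [-0.0373  0.0049  0.2451]
```

View pics/w5c.png

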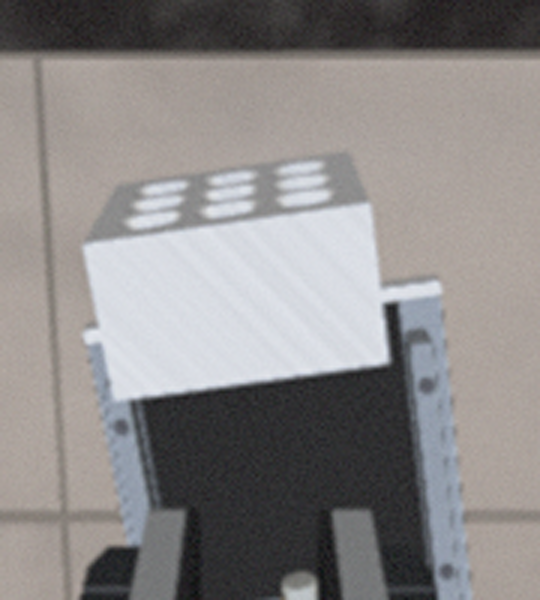

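```bash
python3 - <<'E'
from h import *
d=np.load("w5.npz");cal=dict(intrinsics=d["K"],extrinsics=d["T"])
f=lambda p,z: (Ci.apply(ray(cal,(p[0]/3+235-.33,p[1]/3+130-.33),z)-O)).round(4)
b=np.array([f(p,.08) for p in [(84,243),(370,205),(388,361),(115,400)]]);s=np.array([f(p,.01) for p in [(84,331),(440,284)]])
print(b,s,b.mean(0))
Y=lambda v:np.arctan2(-v[0],v[1]); print(Y(b[1]-b[0]),Y(b[2]-b[3]),Y(s[1]-s[0]))
for t in (8,12,15,20):
  for th in (0,30,60,80):
    a=np.radians(th);u,w=-.046,.058
    px,pz=u*np.cos(a)+w*np.sin(a),.01-u*np.sin(a)+w*np.cos(a)
    q=bot.solve_ik(*tcp(np.array([px-.0105,0,pz]),t)); print(t,th,round(px,3),round(pz,3),None if q is None else np.round(q,2))
E
```

```text
[[-0.0463 -0.0417  0.08  ]
 [-0.0459  0.0357  0.08  ]
 [-0.0012  0.0358  0.08  ]
 [-0.0003 -0.0416  0.08  ]] [[ 0.0001 -0.0606  0.01  ]
 [ 0.0004  0.0603  0.01  ]] [-0.023425 -0.00295   0.08    ]
-0.005167912648804968 0.011627382956383872 -0.002481384485300669
8 0 -0.046 0.068 [-0.59  0.44  0.16  2.15 -0.06  0.42  1.32]
8 30 -0.011 0.083 [-0.57  0.45  0.17  2.07 -0.07  0.49  1.35]
8 60 0.027 0.079 [-0.55  0.51  0.17  1.98 -0.09  0.52  1.38]
8 80 0.049 0.065 [-0.53  0.56  0.17  1.94 -0.11  0.52  1.41]
12 0 -0.046 0.068 [-0.62  0.42  0.18  2.2  -0.02  0.33  1.26]
12 30 -0.011 0.083 [-0.59  0.43  0.18  2.12 -0.03  0.39  1.3 ]
12 60 0.027 0.079 [-0.57  0.49  0.18  2.04 -0.06  0.42  1.35]
12 80 0.049 0.065 [-0.55  0.54  0.17  1.99 -0.08  0.42  1.37]
15 0 -0.046 0.068 [-0.65  0.41  0.2   2.24  0.02  0.25  1.21]
15 30 -0.011 0.083 [-0.62  0.42  0.19  2.16  0.    0.32  1.26]
15 60 0.027 0.079 [-0.58  0.47  0.19  2.07 -0.03  0.35  1.31]
15 80 0.049 0.065 [-0.56  0.52  0.18  2.03 -0.05  0.34  1.34]
20 0 -0.046 0.068 [-0.49  0.4  -0.01  2.29  0.78  0.18  0.46]
20 30 -0.011 0.083 [-0.68  0.41  0.25  2.22  0.08  0.19  1.16]
20 60 0.027 0.079 [-0.63  0.46  0.22  2.14  0.03  0.22  1.24]
20 80 0.049 0.065 [-0.6   0.51  0.21  2.09  0.    0.21  1.27]
```

Aligned: yaw error is about 0.003 rad, lateral -3 mm, and the front face is on the sill. Next I'll tip it in an arc about the sill top.

```bash
python3 - <<'E'
from h import *
t=10
bot.move_ptp(*tcp(np.array([-.085,-.003,.13]),t))
bot.move_straight(tcp(np.array([-.085,-.003,.067]),t)[0],vel=.1)
def at(th):
    a=np.radians(th);u,w=-.046,.057
    return np.array([u*np.cos(a)+w*np.sin(a)-.0105,-.003,.01-u*np.sin(a)+w*np.cos(a)])
bot.move_straight(tcp(at(0)-[.003,0,0],t)[0],vel=.04,max_force=12); rep("c")
for th in range(4,81,4):
    hit=bot.move_straight(tcp(at(th)+[.001,0,0],t)[0],vel=.05,max_force=16); f,p=rep((th,hit,at(th).round(3)))
    if hit: break
E
```

```text
c 19.27 F [-0.43 -0.52  0.36] tip [-0.0598 -0.0031  0.0668]
(4, False, array([-0.052, -0.003,  0.07 ])) 19.6 F [-2.86  0.06  1.9 ] tip [-0.0517 -0.003   0.0701]
(8, False, array([-0.048, -0.003,  0.073])) 19.85 F [-1.86  0.6   1.17] tip [-0.0466 -0.003   0.0731]
(12, False, array([-0.044, -0.003,  0.075])) 20.1 F [-0.9   0.1   0.24] tip [-0.042  -0.003   0.0756]
(16, False, array([-0.039, -0.003,  0.077])) 20.35 F [-0.37  0.11 -0.81] tip [-0.0374 -0.003   0.0777]
(20, False, array([-0.034, -0.003,  0.079])) 20.6 F [-0.91 -1.28  0.06] tip [-0.0326 -0.0029  0.0796]
(24, False, array([-0.029, -0.003,  0.081])) 20.85 F [-0.98  0.6   0.68] tip [-0.0277 -0.003   0.081 ]
(28, False, array([-0.024, -0.003,  0.082])) 21.1 F [-1.1   0.49  1.11] tip [-0.0227 -0.003   0.0821]
(32, False, array([-0.019, -0.003,  0.083])) 21.35 F [ 0.   -0.4  -0.12] tip [-0.0178 -0.0031  0.0828]
(36, False, array([-0.014, -0.003,  0.083])) 21.6 F [ 0.18  0.7  -0.35] tip [-0.0128 -0.0031  0.0832]
(40, False, array([-0.009, -0.003,  0.083])) 21.85 F [-0.45 -0.7   0.85] tip [-0.0077 -0.003   0.0832]
(44, False, array
[... 307 characters left out ...]
([ 0.011, -0.003,  0.08 ])) 22.85 F [ 0.37 -0.16 -0.23] tip [ 0.0123 -0.003   0.08  ]
(60, False, array([ 0.016, -0.003,  0.078])) 23.1 F [ 0.53  0.9  -0.37] tip [ 0.0171 -0.0031  0.0782]
(64, False, array([ 0.021, -0.003,  0.076])) 23.35 F [-0.71  0.51  0.29] tip [ 0.0218 -0.0031  0.0762]
(68, False, array([ 0.025, -0.003,  0.074])) 23.6 F [ 0.33 -0.23  0.48] tip [ 0.0263 -0.0031  0.0738]
(72, False, array([ 0.029, -0.003,  0.071])) 23.85 F [ 0.11 -0.13 -0.29] tip [ 0.0307 -0.0031  0.0712]
(76, False, array([ 0.034, -0.003,  0.068])) 24.1 F [ 0.18 -0.17  0.08] tip [ 0.0348 -0.0031  0.0682]
(80, False, array([ 0.038, -0.003,  0.065])) 24.35 F [-0.25 -0.72  0.09] tip [ 0.0388 -0.0031  0.065 ]
```

The forces rose and then vanished, as a tip-over should look. I'll lift clear and look.

```bash
python3 - <<'E'
from h import *
bot.move_straight(tcp(np.array([-.03,0,.15]),10)[0],vel=.2)
bot.move_ptp([0.48,0.19,0.42],down(0))
cal=cams.calibration("wrist");im=cams.get_image("wrist");np.savez("w6.npz",K=cal["intrinsics"],T=cal["extrinsics"])
cv2.imwrite("pics/w6.png",im[:,:,::-1])
cv2.imwrite("pics/w6c.png",cv2.resize(im[150:350,235:435,::-1],None,fx=3,fy=3,interpolation=cv2.INTER_CUBIC)); rep(0)
E
```

```text
0 25.57 F [-0.41 -1.98  0.04] tip [-0.0564  0.0077  0.2456]
```

View pics/w6c.png

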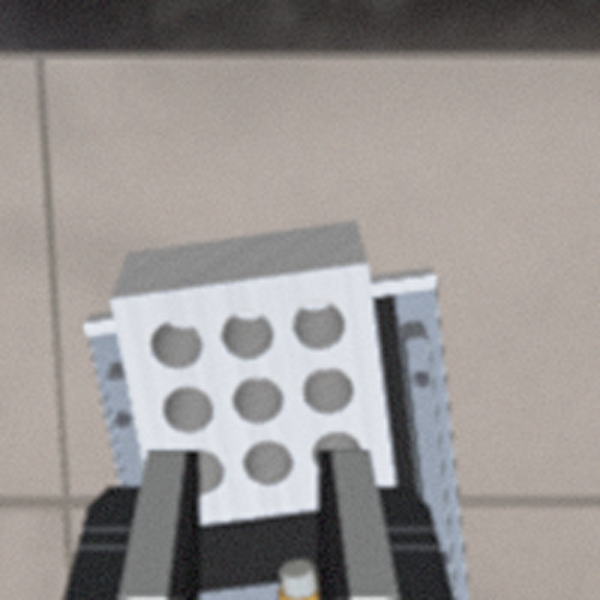

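The block lies in the cradle with its wells up. Its near top edge runs from (112,298) to (368,264), and the right side edge goes down to (397,484). I'll compute the pose, then slide with the fingers wider on the plain end face.

```bash
python3 - <<'E'
from h import *
d=np.load("w6.npz");cal=dict(intrinsics=d["K"],extrinsics=d["T"])
f=lambda p,z: (Ci.apply(ray(cal,(p[0]/3+235-.33,p[1]/3+150-.33),z)-O)).round(4)
b=np.array([f(p,.056) for p in [(112,298),(368,264),(397,484),(200,525)]])
s=np.array([f(p,.01) for p in[(86,323),(437,272)]]); print(b,s,"tip",f((296,567),.035))
v=b[1]-b[0];w=b[2]-b[1];print("yaw",np.arctan2(-v[0],v[1]),np.arctan2(w[1],w[0]),"y",(b[0]+b[1])[1]/2)
t=8
bot.gripper_to(.03)
bot.move_ptp(*tcp(np.array([-.06,-.003,.13]),t))
bot.move_straight(tcp(np.array([-.06,-.003,.03]),t)[0],vel=.1); bot.wait(.3); rep("ready")
for p in [(-.03,0,.03),(0,0,.03),(.03,0,.03)]: print(bot.solve_ik(*tcp(np.array(p),t)) is not None)
E
```

```text
[[-0.0237 -0.0416  0.056 ]
 [-0.0236  0.0358  0.056 ]
 [ 0.0509  0.0368  0.056 ]
 [ 0.0568 -0.0275  0.056 ]] [[-0.0002 -0.0604  0.01  ]
 [-0.0017  0.061   0.01  ]] tip [ 0.0901 -0.0001  0.035 ]
yaw -0.00129198894520429 0.013422012740091091 y -0.0029
ready 27.86 F [ 1.38  0.43 -0.15] tip [-0.0598 -0.0029  0.0304]
True
True
True
```

```bash
python3 - <<'E'
from h import *
t=8;x=-.04
def fx(n=5):
    v=[];
    for _ in range(n): v.append(Ci.apply(bot.state()["contact_force"])); bot.wait(.02)
    return np.mean(v,0)
while x<-.006:
    x+=.003
    bot.move_straight(tcp(np.array([x,-.0025,.03]),t)[0],vel=.015)
    s=bot.state();tip=Ci.apply(s["eef_pos"]+R.from_quat(s["tool_rot"]).apply([0,0,.173])-O);f=fx()
    print(round(s["t"],2),round(x,4),tip.round(4),f.round(2))
    if f[0]<-11: break
E
```

```text
29.54 -0.037 [-0.0371 -0.0025  0.03  ] [ 0.25  0.16 -0.16]
29.98 -0.034 [-0.034  -0.0025  0.03  ] [-0.22 -0.01 -0.06]
30.41 -0.031 [-0.0325 -0.0025  0.0296] [-5.2   0.4   3.74]
30.84 -0.028 [-0.0288 -0.0026  0.0296] [-3.36  0.17 -0.34]
31.27 -0.025 [-0.0243 -0.0026  0.0301] [-1.24 -0.37 -1.15]
31.71 -0.022 [-0.0223 -0.0025  0.03  ] [-3.91  0.01  1.92]
32.14 -0.019 [-0.0188 -0.0024  0.03  ] [-3.17  0.25 -0.01]
32.58 -0.016 [-0.0159 -0.0024  0.03  ] [-3.02 -0.08  0.49]
33.01 -0.013 [-0.0127 -0.0025  0.03  ] [-2.08 -0.02  0.03]
33.44 -0.01 [-0.0098 -0.0025  0.03  ] [-2.56  0.41 -0.31]
33.88 -0.007 [-0.0068 -0.0025  0.03  ] [-2.37  0.32 -0.78]
34.31 -0.004 [-0.0038 -0.0025  0.03  ] [-2.12 -0.11 -1.01]
```

```bash
python3 - <<'E'
from h import *
t=8;x=-.004
def fx(n=5):
    v=[];
    for _ in range(n): v.append(Ci.apply(bot.state()["contact_force"])); bot.wait(.02)
    return np.mean(v,0)
while x<.028:
    x+=.001
    bot.move_straight(tcp(np.array([x,-.0025,.03]),t)[0],vel=.012)
    s=bot.state();tip=Ci.apply(s["eef_pos"]+R.from_quat(s["tool_rot"]).apply([0,0,.173])-O);f=fx()
    print(round(s["t"],2),round(x,4),tip.round(4),f.round(2))
    if f[0]<-12: break
bot.wait(1.1);print(fx(10));rep("held")
E
```

```text
34.64 -0.003 [-0.0031 -0.0025  0.03  ] [-3.5  -0.17  0.24]
34.98 -0.002 [-0.0018 -0.0025  0.03  ] [-2.87 -0.31 -0.33]
35.31 -0.001 [-0.0009 -0.0025  0.03  ] [-2.77 -0.05 -0.01]
35.64 0.0 [ 0.0001 -0.0025  0.03  ] [-2.6  -0.27 -0.66]
35.98 0.001 [ 0.0009 -0.0025  0.03  ] [-4.42  0.15  0.46]
36.31 0.002 [ 0.0013 -0.0025  0.0299] [-6.01 -0.08  2.61]
36.64 0.003 [ 0.0016 -0.0025  0.0299] [-7.91  0.01  5.29]
36.98 0.004 [ 0.0019 -0.0025  0.0298] [-9.08 -0.02  6.03]
37.31 0.005 [ 0.0023 -0.0025  0.0297] [-11.58  -0.21   8.91]
37.64 0.006 [ 0.0027 -0.0026  0.0296] [-13.09  -0.97   8.98]
[-12.71878219  -0.15452948   9.49394549]
held 38.99 F [-12.92   0.19   9.07] tip [ 0.0027 -0.0025  0.0295]
```

Sensor contact was at fingertip x of about 0.5 mm, and 13 N has been held for over 1 s against about 3 N sliding. Because the fingers also bear down with 9 N, pad friction eats part of that. I'll add a couple of mm for margin, hold again, then withdraw.

```bash
python3 - <<'E'
from h import *
t=8
for x in(.007,.008):
    bot.move_straight(tcp(np.array([x,-.0025,.03]),t)[0],vel=.012);f,_=rep(x)
    if f[0]<-15.5: break
bot.wait(1.1);rep("held")
bot.move_straight(tcp(np.array([-.012,-.0025,.03]),t)[0],vel=.015); bot.wait(.3); rep("off")
bot.move_straight(tcp(np.array([-.05,-.0025,.03]),t)[0],vel=.08)
bot.move_straight(tcp(np.array([-.05,0,.16]),t)[0],vel=.2)
bot.move_ptp([0.47,0.19,0.42],down(0))
bot.gripper_to(.085)
cal=cams.calibration("wrist");im=cams.get_image("wrist");np.savez("w7.npz",K=cal["intrinsics"],T=cal["extrinsics"])
top=cams.get_image("top");cv2.imwrite("pics/top7.png",top[:,:,::-1])
o=np.zeros((600,800,3),np.uint8);o[:,:400]=cv2.resize(im[150:375,255:405],(400,600),interpolation=cv2.INTER_CUBIC);o[:480,400:]=cv2.resize(top[195:291,230:310],(400,480),interpolation=cv2.INTER_CUBIC)
cv2.imwrite("pics/c7.png",o[:,:,::-1]);rep("end")
E
```

```text
0.007 39.24 F [-16.11   0.16  11.67] tip [ 0.003  -0.0025  0.0295]
held 40.34 F [-13.68  -0.53  10.85] tip [ 0.003  -0.0026  0.0295]
off 42.06 F [0.24 0.4  0.29] tip [-0.012  -0.0025  0.03  ]
end 44.61 F [ 0.3   0.49 -0.44] tip [-0.0661  0.0094  0.247 ]
```

View pics/c7.png

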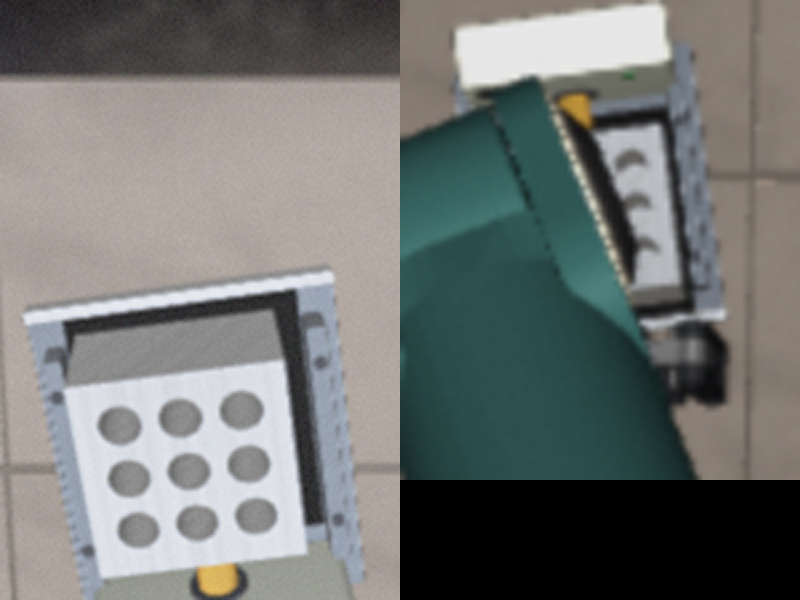

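```bash
python3 - <<'E'
from h import *
d=np.load("w7.npz");cal=dict(intrinsics=d["K"],extrinsics=d["T"]);k=400/150
f=lambda p,z: (Ci.apply(ray(cal,(p[0]/k+255-.3,p[1]/k+150-.3),z)-O)).round(4)
b=np.array([f(p,.056) for p in [(67,388),(285,360),(307,553),(100,579)]]);s=np.array([f(p,.01) for p in[(25,318),(332,275)]])
print(b,s);v=b[1]-b[0];print("yaw",np.arctan2(-v[0],v[1]))
E
```

```text
[[ 0.0121 -0.0411  0.056 ]
 [ 0.0121  0.0361  0.056 ]
 [ 0.0919  0.0358  0.056 ]
 [ 0.0925 -0.0426  0.056 ]] [[ 0.002  -0.0606  0.01  ]
 [ 0.0009  0.0601  0.01  ]]
yaw -0.0
```

The image puts the near end at 11-12 mm, which fits but is only good to about 1 mm. I'll feel lightly for the near face to confirm the tip is still compressed.

```bash
python3 - <<'E'
from h import *
t=8
bot.gripper_to(.03)
bot.move_ptp(*tcp(np.array([-.045,-.0025,.12]),t))
bot.move_straight(tcp(np.array([-.045,-.0025,.03]),t)[0],vel=.1)
bot.move_straight(tcp(np.array([-.003,-.0025,.03]),t)[0],vel=.05,max_force=6);bot.wait(.1)
x=-.003
while x<.006:
    x+=.0005
    bot.move_straight(tcp(np.array([x,-.0025,.03]),t)[0],vel=.01)
    v=[];p=[]
    for _ in range(4):
        s=bot.state();v.append(Ci.apply(s["contact_force"])[0]);p.append(Ci.apply(s["eef_pos"]+R.from_quat(s["tool_rot"]).apply([0,0,.173])-O)[0]);bot.wait(.02)
    print(round(s["t"],2),round(x,4),np.mean(p).round(5),np.mean(v).round(2))
    if np.mean(v)<-1.8: break
E
```

```text
48.21 -0.0025 -0.00253 0.12
48.52 -0.002 -0.00198 -0.17
48.84 -0.0015 -0.00147 -0.76
49.16 -0.001 -0.00096 -0.09
49.48 -0.0005 -0.00047 -0.1
49.79 0.0 3e-05 -0.17
50.11 0.0005 0.00053 -0.01
50.42 0.001 0.00102 0.08
50.74 0.0015 0.00152 0.24
51.06 0.002 0.00181 -0.9
51.38 0.0025 0.00193 -2.66
```

The near face is felt at 1.75 mm and sensor contact began at about 0.3 mm. The tip is therefore still compressed by about 1.4 mm, or roughly 3.5 N. I'll withdraw and hand in.

```bash
python3 - <<'E'
from h import *
t=8
bot.move_straight(tcp(np.array([-.012,-.0025,.03]),t)[0],vel=.02)
bot.move_straight(tcp(np.array([-.05,-.0025,.03]),t)[0],vel=.1); bot.wait(.3); rep("off")
ticket.finish_job()
E
```

```text
off 53.1 F [-0.32  0.26 -0.17] tip [-0.0495 -0.0025  0.03  ]
the job is handed in; nothing more can be done
```

The block lies in the cradle with its wells up and its far end against the sensor tip. I handed the job in at about 53 s of the 72 s allowed; no verdict is reported.

- **Slide to the sill:** I pushed the silver-grey block low and upright until it was blocked at about 12 N. Two earlier force stops turned out to be stick-slip, so I carried on until the force held.
- **Tip:** I pushed in an arc about the sill's top with about 3 N. The camera showed the block wells up, yaw error of 0.01 rad or less and 3 mm off the lane's middle.
- **Press:** Sliding on the pad took about 3 N. I pressed at 13 N for 1.1 s, then at 16 N settling to 14 N for another 1.1 s. From about 2.7 mm of tip travel, I estimate the sensor felt 6 to 7 N, with pad friction taking the rest. That is below the "10 N more" on the tip itself, but well inside 3 to 20 N.
- **Last check:** A light touch found the near end about 1.4 mm past where sensor contact began, so the tip was still compressed to roughly 3.5 N. The camera alone, good to about 1 mm, could not have settled this.

I did not take a picture after the last withdrawal. I did not check the cups, tape and pen afterwards, though the arm never worked near them.

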